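Weigh a putter head and add the sole weight it needs

TASK

Take the putter head off its sloped rest and stand it flat on its sole on the pan of the dial scale. Then, going by what it weighs, add beside or on it the one sole weight that brings the needle into the green band, and let go; the other three sole weights belong on their board. The scale is delicate: set things down on the pan gently, never drive the needle into the red, and leave the paint jar alone.

Things in the scene. Friction and masses are not known exactly. Their poses are not given: they have to be found in the camera images.
- putter_head: Mallet putter head, unknown weight 250-450 g: red bar 104 (x) x 16 x 26 mm high at -y, steel body 76 x 36 x 23 at +y, black sight line, hosel stub (14 mm thick, top 47 mm up) at x -42, y -18. 52 mm wide across y at x = 0: grip there. Origin: centre of the sole; z up out of it. Starts on the rest tilted 22 deg about its y, hosel (-x) end low, against a lip.
- rest: Fixed wooden stand, foot 150 x 110 x 14 mm, with a black rubber ramp 116 mm long, 36 mm wide, sloping 22 deg, high end at +x, a 12 mm lip at the low end. Origin: centre of the foot's underside; the middle of the ramp's top is 75 mm above it. The head overhangs the ramp on both sides, free for fingers.
- scale: Dial weighing scale, fixed: blue housing 340 (x) x 190 (y) x 34 mm high, origin on the table under the middle of the pan. The white round dial (156 mm across, face 48 mm up, facing up) has its centre 170 mm behind the pan, at x = +170 mm.
- pan: The scale's flat square steel pan, 180 (x) x 190 (y) x 6 mm, no rim, axes as the scale. Origin: centre of its top face, 90 mm above the table when empty. It is sprung: it sinks straight down 5 mm for each 100 g on it and stops hard after 46 mm.
- needle (a joint): Angle of the red needle, rad: 0 with the pan empty (needle points at the pan), growing clockwise seen from above, 1 rad per 150 g on the pan. A tick each 100 g. Green band: 440 to 510 g (2.93 to 3.40 rad, on the side away from the pan); red overload band: from 780 g (5.2 rad).
- weight_board: Fixed plywood board 270 (x) x 170 (y) x 12 mm, origin at the centre of its underside; the four sole weights lie on it in two rows of two, in any order.
- weight_plastic: Sole weight of 50 g, black plastic: a T bar 90 mm long along its x, base 34 mm wide (y) and 8 mm high, with a rib 12 mm wide and 14 mm high along the middle of the top to grip it by (overall height 22 mm). Origin: centre of the underside.
- weight_aluminium: Sole weight of 100 g, bare aluminium (silver): a T bar 84 mm long along its x, base 34 mm wide (y) and 8 mm high, with a rib 12 mm wide and 14 mm high along the middle of the top to grip it by (overall height 22 mm). Origin: centre of the underside.
- weight_blue: Sole weight of 150 g, steel painted blue: a T bar 64 mm long along its x, base 30 mm wide (y) and 6 mm high, with a rib 12 mm wide and 14 mm high along the middle of the top to grip it by (overall height 20 mm). Origin: centre of the underside.
- weight_brass: Sole weight of 200 g, brass (yellow): a T bar 72 mm long along its x, base 32 mm wide (y) and 6 mm high, with a rib 12 mm wide and 14 mm high along the middle of the top to grip it by (overall height 20 mm). Origin: centre of the underside.
- paint_jar: Bystander: paint jar with green lid, 60 mm across, 65 mm high, origin at the centre of its underside.
Not all that is in view belongs to the job. What is shaped like the putter_head but brown or yellow is not meant. There is more than one size of the weight_plastic; the one meant has the size given above.

How it is judged:
On the way:
1. the putter head stands flat on the pan, let go (x of putter_head in the frame of pan between -0.09 and 0.09 m and y of putter_head in the frame of pan between -0.095 and 0.095 m and z of putter_head in the frame of pan between -0.005 and 0.01 m and angle between putter_head's own z axis and vertical below 0.12 rad and contact force between the fingers and putter_head below 0.1 N), for 0.2 s.
At the end, for the whole second after the job is handed in: The putter head stands on its sole on the pan (within 0.12 rad of level, origin over the pan); exactly one of the four sole weights is on the pan too, beside or on the head, and the other three lie on their board; the needle rests in the green band (2.93 to 3.40 rad); all at rest (x of putter_head in the frame of pan between -0.09 and 0.09 m and y of putter_head in the frame of pan between -0.095 and 0.095 m and z of putter_head in the frame of pan between -0.005 and 0.01 m and angle between putter_head's own z axis and vertical below 0.12 rad and ((x of weight_plastic in the frame of pan between -0.09 and 0.09 m and y of weight_plastic in the frame of pan between -0.095 and 0.095 m and z of weight_plastic in the frame of pan above -0.005 m and x of weight_aluminium in the frame of weight_board between -0.14 and 0.14 m and y of weight_aluminium in the frame of weight_board between -0.09 and 0.09 m and height (world z) of each of weight_aluminium, weight_blue, weight_brass below 0.03 m and x of weight_blue in the frame of weight_board between -0.14 and 0.14 m and y of weight_blue in the frame of weight_board between -0.09 and 0.09 m and x of weight_brass in the frame of weight_board between -0.14 and 0.14 m and y of weight_brass in the frame of weight_board between -0.09 and 0.09 m) or (x of weight_aluminium in the frame of pan between -0.09 and 0.09 m and y of weight_aluminium in the frame of pan between -0.095 and 0.095 m and z of weight_aluminium in the frame of pan above -0.005 m and x of weight_plastic in the frame of weight_board between -0.14 and 0.14 m and y of weight_plastic in the frame of weight_board between -0.09 and 0.09 m and height (world z) of each of weight_plastic, weight_blue, weight_brass below 0.03 m and x of weight_blue in the frame of weight_board between -0.14 and 0.14 m and y of weight_blue in the frame of weight_board between -0.09 and 0.09 m and x of weight_brass in the frame of weight_board between -0.14 and 0.14 m and y of weight_brass in the frame of weight_board between -0.09 and 0.09 m) or (x of weight_blue in the frame of pan between -0.09 and 0.09 m and y of weight_blue in the frame of pan between -0.095 and 0.095 m and z of weight_blue in the frame of pan above -0.005 m and x of weight_plastic in the frame of weight_board between -0.14 and 0.14 m and y of weight_plastic in the frame of weight_board between -0.09 and 0.09 m and height (world z) of each of weight_plastic, weight_aluminium, weight_brass below 0.03 m and x of weight_aluminium in the frame of weight_board between -0.14 and 0.14 m and y of weight_aluminium in the frame of weight_board between -0.09 and 0.09 m and x of weight_brass in the frame of weight_board between -0.14 and 0.14 m and y of weight_brass in the frame of weight_board between -0.09 and 0.09 m) or (x of weight_brass in the frame of pan between -0.09 and 0.09 m and y of weight_brass in the frame of pan between -0.095 and 0.095 m and z of weight_brass in the frame of pan above -0.005 m and x of weight_plastic in the frame of weight_board between -0.14 and 0.14 m and y of weight_plastic in the frame of weight_board between -0.09 and 0.09 m and height (world z) of each of weight_plastic, weight_aluminium, weight_blue below 0.03 m and x of weight_aluminium in the frame of weight_board between -0.14 and 0.14 m and y of weight_aluminium in the frame of weight_board between -0.09 and 0.09 m and x of weight_blue in the frame of weight_board between -0.14 and 0.14 m and y of weight_blue in the frame of weight_board between -0.09 and 0.09 m)) and value of joint needle between 2.93 and 3.4 rad and velocity of joint needle between -0.2 and 0.2 rad/s and linear speed of each of putter_head, weight_plastic, weight_aluminium, weight_blue, weight_brass below 0.02 m/s); the robot touches nothing.
It fails at once if the scale is overloaded: the needle goes into the red band (past 5.2 rad, 780 g) (value of joint needle above 5.2 rad).
It fails at once if the putter head or a sole weight is dropped on the scale: it touches nothing while more than 8 mm above the pan's top ((contact force between putter_head and anything else below 0.02 N and z of putter_head in the frame of pan above 0.008 m) or (contact force between weight_plastic and anything else below 0.02 N and z of weight_plastic in the frame of pan above 0.008 m) or (contact force between weight_aluminium and anything else below 0.02 N and z of weight_aluminium in the frame of pan above 0.008 m) or (contact force between weight_blue and anything else below 0.02 N and z of weight_blue in the frame of pan above 0.008 m) or (contact force between weight_brass and anything else below 0.02 N and z of weight_brass in the frame of pan above 0.008 m)).
It fails at once if the paint jar is moved by more than 20 mm (distance of paint_jar from where it was at the start of the episode above 0.02 m).
It also fails if it takes over 61 s, if anything falls off the work surface, if the arm or the gripper's body presses on something with over 40 N, if the wrist force passes 120 N, or if a joint passes its speed limit or range.

ROBOT

A 7-joint arm with a two-finger parallel gripper is mounted at the origin on the work surface. World frame = base frame: x ahead of the robot, y to its left, z up, the work surface at z = 0. Lengths are in m, angles in rad, forces in N, time in s.
With the tool pointing down it reaches from about 0.35 to 0.9 m from the base axis. Payload 19.9 kg.
Tool frame: the origin (TCP) lies midway between the tips of the shut fingers; the grasp point (between the pads) lies 19 mm behind it; z points along the fingers, y is the line along which they close (so a half turn about z gives the same grasp; the last joint's range is limited). The gripper opens to 94 mm and grips with 3 to 60 N. Pads are 16 mm wide; open, the fingers measure 119 mm over their backs; the gripper's body (75 mm by 177 mm) begins 78 mm behind the grasp point.
Start: joints at [1.121, 0.417, -0.01, 1.614, 0.005, 1.111, -0.053], TCP at [0.248, -0.573, 0.174] pointing down, gripper open.
Joint ranges: [-2.81, 2.81], [-0.39, 2.02], [-1.27, 1.25], [0.06, 2.57], [-1.19, 4.33], [0.19, 2], [-2.82, 2.82]. Speed limits (rad/s): [1.89, 1.89, 2.39, 2.39, 3.01, 3.01, 3.01].

INTERFACE

Orientations are given as a 3x3 rotation matrix whose columns are the frame's x, y, z axes.
In Python, from bench import read_state, grab_frame, camera_model, close_job, regions_of, spot_point gives the robot as it stands.
- The arm moves only by the tool move_arm, never from a script. Its argument "targets" is a list of rows, each an object with "hand": the opening, from 0 (shut) to 1 (fully open); "offset": the shift along the tool's x, y, z in mm, a list of three; "spin": the turn about the tool's z in rad. A call has exactly 5 rows; each row is the pose to reach, as a shift and turn from the pose commanded when the call began, along the tool's axes at that moment; what a row does not reach only later rows make up. A row lasts 1/12 s, in which the tool goes at most 41.7 mm and 7.16 degrees, less where a joint would pass 70% of its speed; a pose out of reach is approached as far as the arm can. A call with a gripper value outside its range is refused whole. The fingers move at their own pace and stop on an object; "squeeze" is the grip in N (left out, the last holds). Time passes only in rows, so rows that repeat a pose let the fingers close, or fill a call up. It gives the time, the measured TCP pose, the force, the opening and the grip force at its end, in the units of the state.
- read_state(): the state, without advancing time (a new reading comes with each control period).
- grab_frame(name): name is "side" or "top"; returns the picture (420x560x3 uint8, blue, green, red); there is no depth.
- camera_model(name): a dict with "fx", "fy", "cx", "cy" (pixels), "R" (3x3) and "t" (3): a world point X has camera coordinates R X + t. Camera axes: x right, y down, z forward; pixel columns grow to the right and rows downward; lengths in m; the calibration is good to about 2 mm. A picture is of the moment at which its call begins. camera_model takes no time and is no camera call.
- close_job(): hands the job in; it is judged then, once.
Trained networks look in the newest picture that a camera, given by its name, has taken for a name from the list of things; names that differ only in an ending like _2 or _b are one class to them, and where a whole thing is asked for, a point or a joint stands for the part that bears it (a point fixed in the world has none). Each returns a list of dicts, best first, with "p" (0 to 1); they miss things now and then, are a little off and sometimes report something else, mostly with a low value. They report only what shows in the picture. A call takes as long as a camera call. They do not tell look-alikes from the thing itself.
- regions_of(query, camera): "region" (420x560 bool, what is visible of it).
- spot_point(query, camera): "position" ([x, y, z] in m, in world coordinates, good to about 4 mm: a listed point, or the origin of a listed thing).
The state is a dict: "t": time; "joints": joint angles; "joint_velocities": joint speeds; "joint_torque": joint torques, N m; "position": TCP position; "eef_rot": TCP orientation; "force": force on the tool from outside, world axes, zero at the start; "wrist_torque": the same for the moment, N m; "finger_gap": finger opening in m; "grip_force": force on a finger pad.
Only numpy, scipy, OpenCV 4.12 (cv2) and the standard library are available. Lean on these libraries where they do the work, as an engineer would, in place of code of your own. Each camera call takes 0.05 s, during which the arm holds its last target. There are 200 camera calls.

## Working session

There is one attempt and no reset: what is moved stays moved. The work goes in short steps, Python scripts to look and compute and a tool call to move; the robot and the scene stay as the last step left them, time stands still between calls to the robot, and variables do not carry over. Pictures are saved under pics/ and viewed, at most 10 in all, crops included, and the job is handed in when it is done.

Besides the shell and the picture viewer there is one more tool, called after "Request:" as name(argument=value, ...) on one line, values as JSON. move_arm: Moves the arm, as the interface text tells. Its arguments: {"type":"object","properties":{"targets":{"type":"array"},"squeeze":{"type":"number"}},"required":["targets"]}

```bash
mkdir -p pics; cat > h.py <<'E'
import numpy as np, cv2
from bench import *
def proj(c,X):
    m=camera_model(c); p=np.array(m['R'])@np.array(X)+np.array(m['t']); return [m['fx']*p[0]/p[2]+m['cx'], m['fy']*p[1]/p[2]+m['cy']]
def ray(c,u,v,z):
    m=camera_model(c); R=np.array(m['R']); t=np.array(m['t']); o=-R.T@t; d=R.T@np.array([(u-m['cx'])/m['fx'],(v-m['cy'])/m['fy'],1]); return o+d*(z-o[2])/d[2]
E
python3 - <<'E'
from h import *
a=grab_frame('side');b=grab_frame('top')
cv2.imwrite('pics/side0.png',a);cv2.imwrite('pics/top0.png',b)
for c in ['top','side']:
  m=camera_model(c); print(c,-np.array(m['R']).T@np.array(m['t']),m['fx'])
for n in ['putter_head','rest','scale','pan','weight_board','weight_plastic','weight_aluminium','weight_blue','weight_brass','paint_jar']:
  for c in ['top','side']:
    print(n,c,[(round(d['p'],2),np.round(d['position'],3).tolist(),np.round(proj(c,d['position'])).tolist()) for d in spot_point(n,c)[:4]])
s=read_state();print(s['position'],np.round(s['eef_rot'],3).tolist(),s['finger_gap'],s['t'])
E
```

```text
top [ 0.26977381 -0.01389206  1.03595165] 392.92111610546306
side [-0.49800406 -0.07824247  0.98171985] 527.5818921091548
putter_head top [(0.93, [0.258, -0.376, 0.004], [420.0, 297.0]), (0.84, [0.521, -0.265, 0.077], [372.0, 193.0]), (0.73, [0.434, -0.424, -0.0], [428.0, 229.0])]
putter_head side [(0.95, [0.43, -0.422, 0.0], [420.0, 253.0]), (0.76, [0.258, -0.378, -0.006], [412.0, 309.0]), (0.58, [0.523, -0.26, 0.079], [357.0, 203.0])]
rest top [(0.78, [0.522, -0.264, 0.004], [365.0, 200.0])]
rest side []
scale top [(0.96, [0.466, 0.001, -0.0], [269.0, 225.0]), (0.57, [0.494, 0.365, 0.012], [132.0, 221.0])]
scale side []
pan top [(0.57, [0.465, 0.0, 0.09], [268.0, 219.0])]
pan side [(0.59, [0.467, 0.002, 0.09], [254.0, 209.0])]
weight_board top [(0.85, [0.55, 0.322, -0.001], [150.0, 201.0])]
weight_board side [(0.69, [0.551, 0.317, -0.0], [142.0, 207.0])]
weight_plastic top [(0.77, [0.48, 0.285, 0.01], [162.0, 225.0]), (0.53, [0.339, 0.185, -0.003], [201.0, 277.0])]
weight_plastic side [(0.66, [0.479, 0.281, 0.014], [149.0, 222.0]), (0.48, [0.339, 0.188, -0.001], [174.0, 268.0]), (0.44, [0.549, 0.317, -0.001], [142.0, 208.0])]
weight_aluminium top [(0.55, [0.612, 0.348, 0.011], [139.0, 179.0])]
weight_aluminium side [(0.71, [0.616, 0.351, 0.014], [135.0, 187.0]), (0.34, [0.479, 0.284, 0.013], [148.0, 222.0])]
weight_blue top [(0.66, [0.601, 0.278, 0.009], [165.0, 182.0])]
weight_blue side [(0.64, [0.6, 0.275, 0.01], [160.0, 193.0])]
weight_brass top [(0.7, [0.493, 0.371, 0.011], [130.0, 222.0])]
weight_brass side [(0.29, [0.71, -0.301, -0.004], [364.0, 182.0])]
paint_jar top [(0.91, [0.709, -0.296, -0.001], [370.0, 136.0]), (0.27, [0.61, 0.347, 0.013], [139.0, 179.0])]
paint_jar side [(0.55, [0.705, -0.302, -0.003], [364.0, 183.0])]
[ 0.2484646  -0.57346858  0.17442966] [[0.918, 0.398, -0.0], [0.398, -0.918, 0.0], [-0.0, -0.0, -1.0]] 0.09418430996252179 1.1
```

View both.

View pics/top0.png

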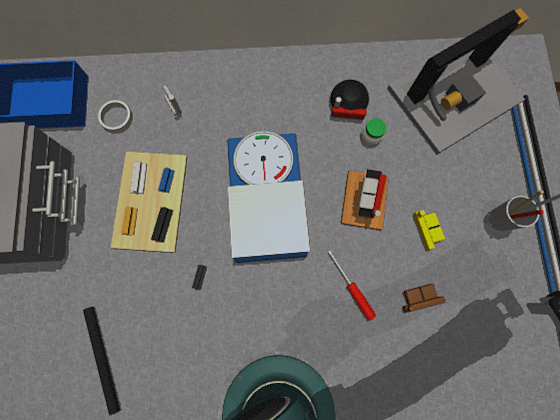

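View pics/side0.png

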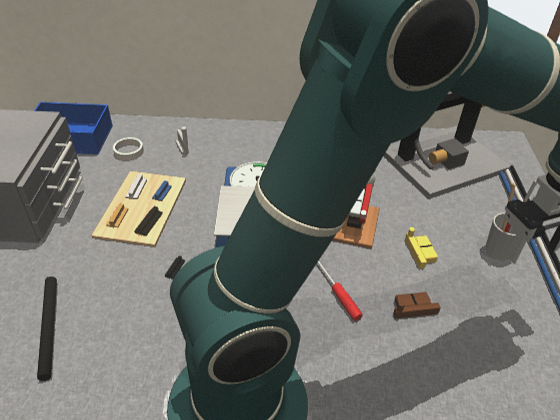

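```bash
python3 - <<'E'
from h import *
b=cv2.imread('pics/top0.png')
cv2.imwrite('pics/c0.png',np.hstack([cv2.resize(b[150:240,325:405],None,fx=5,fy=5,interpolation=cv2.INTER_CUBIC),cv2.resize(b[145:255,108:190],None,fx=4.9,fy=450/110,interpolation=cv2.INTER_CUBIC)[:, :398]]))
hsv=cv2.cvtColor(b,cv2.COLOR_BGR2HSV)
def yaw(mask,c,zz):
    P=np.argwhere(mask)[:,::-1]; W=np.array([ray(c,u,v,zz)[:2] for u,v in P]).astype(np.float32)
    r=cv2.minAreaRect(W); return len(P),np.round(cv2.boxPoints(r),3).tolist(),np.round(r[0],3),np.round(r[1],3),r[2]
for n,z in [('weight_plastic',.034),('weight_aluminium',.034),('weight_blue',.032),('weight_brass',.032),('pan',.09),('weight_board',.012),('rest',.014)]:
    for d in regions_of(n,'top')[:2]: print(n,round(d['p'],2),yaw(d['region'],'top',z))
m=np.zeros(b.shape[:2],bool); m[160:235,335:395]=1
red=m&((hsv[...,0]<4)|(hsv[...,0]>174))&(hsv[...,1]>180)&(hsv[...,2]>90)
print('red',yaw(red,'top',.1))
E
```

```text
weight_plastic 0.93 (467, [[0.42899999022483826, 0.2720000147819519], [0.5170000195503235, 0.24799999594688416], [0.5270000100135803, 0.2840000092983246], [0.43799999356269836, 0.3070000112056732]], array([0.478, 0.278]), array([0.037, 0.091]), 75.00917053222656)
weight_plastic 0.63 (236, [[0.30300000309944153, 0.18000000715255737], [0.3619999885559082, 0.16200000047683716], [0.36899998784065247, 0.1860000044107437], [0.3100000023841858, 0.2029999941587448]], array([0.336, 0.183]), array([0.025, 0.062]), 73.04421997070312)
weight_aluminium 0.69 (343, [[0.5640000104904175, 0.33000001311302185], [0.6489999890327454, 0.32100000977516174], [0.652999997138977, 0.35199999809265137], [0.5669999718666077, 0.3610000014305115]], array([0.608, 0.341]), array([0.031, 0.086]), 83.80630493164062)
weight_blue 0.56 (279, [[0.5619999766349792, 0.25999999046325684], [0.628000020980835, 0.24500000476837158], [0.6349999904632568, 0.2759999930858612], [0.5690000057220459, 0.29100000858306885]], array([0.598, 0.268]), array([0.031, 0.068]), 77.1164779663086)
weight_brass 0.9 (321, [[0.45399999618530273, 0.35100001096725464], [0.5239999890327454, 0.34299999475479126], [0.527999997138977, 0.37700000405311584], [0.4580000042915344, 0.3840000033378601]], array([0.491, 0.364]), array([0.033, 0.07 ]), 84.05393981933594)Traceback (most recent call last):
  File "<stdin>", line 9, in <module>
  File "<stdin>", line 6, in yaw
  File "h.py", line 6, in ray
    m=camera_model(c); R=np.array(m['R']); t=np.array(m['t']); o=-R.T@t; d=R.T@np.array([(u-m['cx'])/m['fx'],(v-m['cy'])/m['fy'],1]); return o+d*(z-o[2])/d[2]
ValueError: time passes only in moves, steps and waits
```

View pics/c0.png

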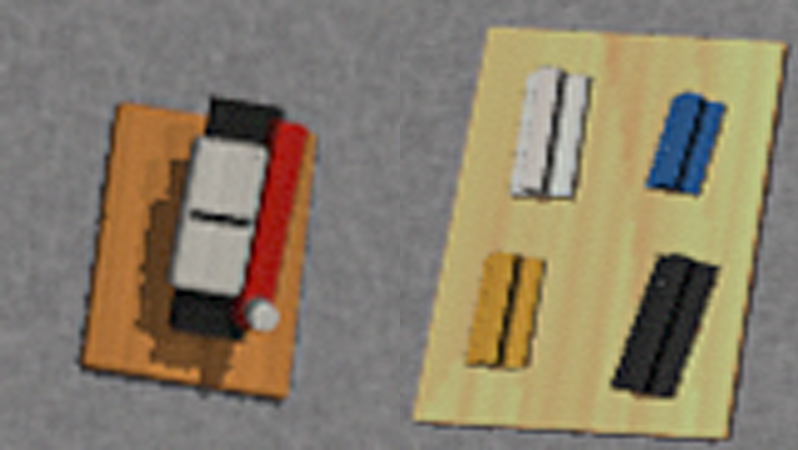

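```bash
cat > h.py <<'E'
import numpy as np, cv2
from bench import *
M={c:{k:np.array(v) for k,v in camera_model(c).items()} for c in ['top','side']}
def proj(c,X):
    m=M[c]; p=m['R']@np.array(X)+m['t']; return [m['fx']*p[0]/p[2]+m['cx'], m['fy']*p[1]/p[2]+m['cy']]
def ray(c,u,v,z):
    m=M[c]; R=m['R']; o=-R.T@m['t']; d=R.T@np.array([(u-m['cx'])/m['fx'],(v-m['cy'])/m['fy'],1]); return o+d*(z-o[2])/d[2]
def yaw(mask,c,zz):
    P=np.argwhere(mask)[:,::-1]; W=np.array([ray(c,u,v,zz)[:2] for u,v in P]).astype(np.float32)
    r=cv2.minAreaRect(W); return len(P),np.round(r[0],3),np.round(r[1],3),round(r[2],1)
E
python3 - <<'E'
from h import *
from scipy.optimize import least_squares
b=cv2.imread('pics/top0.png')
for n,z in [('pan',.09),('weight_board',.012)]:
    for d in regions_of(n,'top')[:1]: print(n,round(d['p'],2),yaw(d['region'],'top',z))
c=lambda x,y:(325+x/5,150+y/5)
A=[ray('top',*c(*p),.014)[:2] for p in [(118,103),(82,367),(287,398),(316,130)]]
A=np.array(A);print('foot corners',A.round(3).tolist(),'ctr',A.mean(0))
d=A[0]-A[1];print('yaw',np.degrees(np.arctan2(d[1],d[0])), np.linalg.norm(d)); d=A[3]-A[2];print(np.degrees(np.arctan2(d[1],d[0])),np.linalg.norm(d));d=A[1]-A[2];print(np.degrees(np.arctan2(d[1],d[0]))-90,np.linalg.norm(d))
# head: fit origin (x,y,z)+yaw on body/red points: top-edge corners
H=np.array([[38,26,23],[-38,26,23],[38,-10,23],[52,-10,26],[52,-26,26],[-42,-18,47],[0,26,23],[0,-10,23]])/1e3
U=np.array([c(*p) for p in [(195,141),(173,288),(267,146),(277,123),(308,133),(262,313),(191,214),(251,221)]])
s,co=np.sin(np.radians(22)),np.cos(np.radians(22)); Ry=np.array([[co,0,-s],[0,1,0],[s,0,co]])
def f(q):
    cy,sy=np.cos(q[3]),np.sin(q[3]); R=np.array([[cy,-sy,0],[sy,cy,0],[0,0,1]])@Ry
    return (np.array([proj('top',R@h+q[:3]) for h in H])-U).ravel()
r=least_squares(f,[.522,-.262,.078,-.1]);print(r.x[:3].round(4),np.degrees(r.x[3]),r.fun.reshape(-1,2).round(1).tolist())
E
```

```text
pan 0.65 (5491, array([0.468, 0.002]), array([0.182, 0.19 ]), 1.6)
weight_board 0.64 (4695, array([0.549, 0.318]), array([0.176, 0.27 ]), 83.1)
foot corners [[0.604, -0.224], [0.459, -0.191], [0.436, -0.297], [0.583, -0.329]] ctr [ 0.52044591 -0.26034349]
yaw -12.640940699510448 0.14872161122317298
-12.399208875530364 0.14977797103110468
-11.834584086639822 0.10862620127195766
[ 0.5318 -0.2713  0.0346] -11.999504936579196 [[0.7, -0.1], [-0.2, -0.6], [0.3, 1.0], [-0.4, 0.2], [-0.4, -0.8], [0.4, -0.0], [-1.2, -0.2], [0.8, 0.5]]
```

Request:
move_arm(targets=[{"hand": 1,"offset": [36,-18,0],"spin": 0},{"hand": 1,"offset": [72,-35,0],"spin": 0},{"hand": 1,"offset": [108,-53,0],"spin": 0},{"hand": 1,"offset": [144,-70,0],"spin": 0},{"hand": 1,"offset": [180,-88,0],"spin": 0}], squeeze=12)

```text
t: 1.87
position: [0.3796, -0.4197, 0.1746]
eef_rot: [[0.918, 0.397, 0.0], [0.397, -0.918, -0.0], [0.0, 0.0, -1.0]]
force: [0.6, -1.5, 0.9]
finger_gap: 0.0938
grip_force: 0.0
```

Request:
move_arm(targets=[{"hand": 1,"offset": [36,-18,0],"spin": 0},{"hand": 1,"offset": [72,-35,0],"spin": 0},{"hand": 1,"offset": [108,-53,0],"spin": 0},{"hand": 1,"offset": [144,-70,0],"spin": 0},{"hand": 1,"offset": [180,-88,0],"spin": 0}])

```text
t: 2.28
position: [0.5098, -0.2674, 0.1747]
eef_rot: [[0.918, 0.397, 0.0], [0.397, -0.918, -0.0], [0.0, 0.0, -1.0]]
force: [0.9, -0.8, 0.1]
finger_gap: 0.0941
grip_force: 0.0
```

Request:
move_arm(targets=[{"hand": 1,"offset": [3,-1,0],"spin": 0.12},{"hand": 1,"offset": [6,-3,0],"spin": 0.24},{"hand": 1,"offset": [11,-5,0],"spin": 0.36},{"hand": 1,"offset": [11,-5,0],"spin": 0.48},{"hand": 1,"offset": [11,-5,0],"spin": 0.6}])

```text
t: 2.7
position: [0.5172, -0.2596, 0.1744]
eef_rot: [[0.981, -0.195, -0.0], [-0.195, -0.981, 0.0], [-0.0, -0.0, -1.0]]
force: [0.0, -0.3, -0.3]
finger_gap: 0.0939
grip_force: 0.0
```

```bash
cat > st.py <<'E'
from h import *
import sys
s=read_state();p=np.array(s['position']);R=np.array(s['eef_rot'])
print('t',round(s['t'],2),'p',p.round(4),'x',R[:,0].round(3),'y',R[:,1].round(3),'F',np.round(s['force'],2),'T',np.round(s['wrist_torque'],2),'gap',round(s['finger_gap'],4),'grip',round(float(np.max(s['grip_force'])),1),'j',np.round(s['joints'],2))
if len(sys.argv)>4: 
    g=np.array(list(map(float,sys.argv[1:4])));yaw=np.radians(float(sys.argv[4]))
    print('offset mm',(R.T@(g-p)*1000).round(1),'spin',round((np.arctan2(R[1,0],R[0,0])-yaw+np.pi/2)%np.pi-np.pi/2,3))
E
python3 st.py .517 -.26 .08 -12.2
```

```text
t 2.7 p [ 0.5172 -0.2596  0.1744] x [ 0.981 -0.195 -0.   ] y [-0.195 -0.981 -0.   ] F [ 0.03 -0.34 -0.34] T [ 0.02  0.   -0.03] gap 0.0939 grip 0.0 j [ 0.48  0.34 -0.09  1.73  0.03  1.08 -1.38]
offset mm [-0.1  0.5 94.4] spin 0.016
```

Request:
move_arm(targets=[{"hand": 1,"offset": [0,0,30],"spin": 0.016},{"hand": 1,"offset": [0,0,60],"spin": 0.016},{"hand": 1,"offset": [0,0,82],"spin": 0.016},{"hand": 1,"offset": [0,0,94],"spin": 0.016},{"hand": 0.6,"offset": [0,0,94],"spin": 0.016}])

```text
t: 3.12
position: [0.5157, -0.2593, 0.0782]
eef_rot: [[0.979, -0.206, -0.003], [-0.206, -0.979, 0.002], [-0.004, -0.001, -1.0]]
force: [0.4, 0.0, -0.1]
finger_gap: 0.09
grip_force: 0.0
```

Request:
move_arm(targets=[{"hand": 0.4,"offset": [0,0,0],"spin": 0},{"hand": 0.4,"offset": [0,0,0],"spin": 0},{"hand": 0.4,"offset": [0,0,0],"spin": 0},{"hand": 0.4,"offset": [0,0,0],"spin": 0},{"hand": 0.4,"offset": [0,0,0],"spin": 0}], squeeze=12)

```text
t: 3.53
position: [0.5173, -0.2602, 0.0812]
eef_rot: [[0.979, -0.206, 0.001], [-0.206, -0.979, -0.0], [0.001, 0.0, -1.0]]
force: [-0.6, -0.5, -0.2]
finger_gap: 0.0575
grip_force: 0.0
```

```bash
python3 st.py; python3 -c "
from h import *
a=grab_frame('top')[150:240,325:405];b=grab_frame('side')[130:270,300:424]
cv2.imwrite('pics/g1.png',np.hstack([cv2.resize(a,(400,450)),cv2.resize(b,(398,450))]))"
```

```text
t 3.53 p [ 0.5173 -0.2602  0.0812] x [ 0.979 -0.206  0.001] y [-0.206 -0.979  0.   ] F [-0.56 -0.46 -0.15] T [-0.    0.   -0.04] gap 0.0575 grip 0.0 j [ 0.48  0.44 -0.08  1.81  0.05  0.89 -1.4 ]
```

View pics/g1.png

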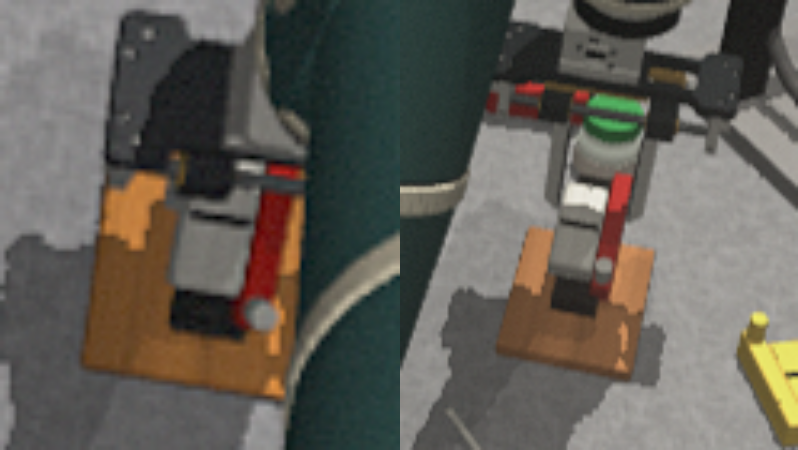

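Request:
move_arm(targets=[{"hand": 0.4,"offset": [0,0,0],"spin": 0},{"hand": 0.4,"offset": [0,0,0],"spin": 0},{"hand": 0.4,"offset": [0,0,0],"spin": 0},{"hand": 0.4,"offset": [0,0,0],"spin": 0},{"hand": 0.4,"offset": [0,0,0],"spin": 0}])

```text
t: 4.05
position: [0.5169, -0.2599, 0.0804]
eef_rot: [[0.979, -0.206, -0.0], [-0.206, -0.979, 0.0], [-0.0, -0.0, -1.0]]
force: [0.1, -0.3, 0.2]
finger_gap: 0.0376
grip_force: 0.0
```

Request:
move_arm(targets=[{"hand": 0.4,"offset": [0,0,-2],"spin": 0},{"hand": 0.4,"offset": [0,0,-5],"spin": 0},{"hand": 0.4,"offset": [0,0,-10],"spin": 0},{"hand": 0.4,"offset": [0,0,-15],"spin": 0},{"hand": 0.4,"offset": [0,0,-20],"spin": 0}])

```text
t: 4.47
position: [0.517, -0.26, 0.1012]
eef_rot: [[0.979, -0.206, 0.0], [-0.206, -0.979, -0.0], [0.0, 0.0, -1.0]]
force: [-0.2, 0.2, 0.3]
finger_gap: 0.0377
grip_force: 0.0
```

```bash
python3 st.py; python3 -c "
from h import *
A=grab_frame('top');B=grab_frame('side')
for n in ['putter_head']:
  for c in ['top','side']: print(c,[(round(d['p'],2),np.round(d['position'],3).tolist()) for d in spot_point(n,c)])
p=read_state()['position']
for c,I in (('top',A),('side',B)):
  for q,col in ((p,(255,0,255)),((.521,-.261,.076),(0,255,255))):
    u,v=proj(c,q);cv2.circle(I,(int(round(u)),int(round(v))),1,col,-1)
cv2.imwrite('pics/g2.png',np.hstack([cv2.resize(A[150:240,325:405],(400,450)),cv2.resize(B[130:270,300:424],(398,450))]))"
```

```text
t 4.47 p [ 0.517  -0.26    0.1012] x [ 0.979 -0.206  0.   ] y [-0.206 -0.979  0.   ] F [-0.17  0.25  0.26] T [0.04 0.03 0.  ] gap 0.0377 grip 0.0 j [ 0.48  0.42 -0.08  1.8   0.04  0.93 -1.4 ]
top [(0.66, [0.521, -0.263, 0.078])]
side [(0.97, [0.527, -0.261, 0.074]), (0.97, [0.258, -0.381, -0.004]), (0.93, [0.431, -0.423, 0.001])]
```

View pics/g2.png

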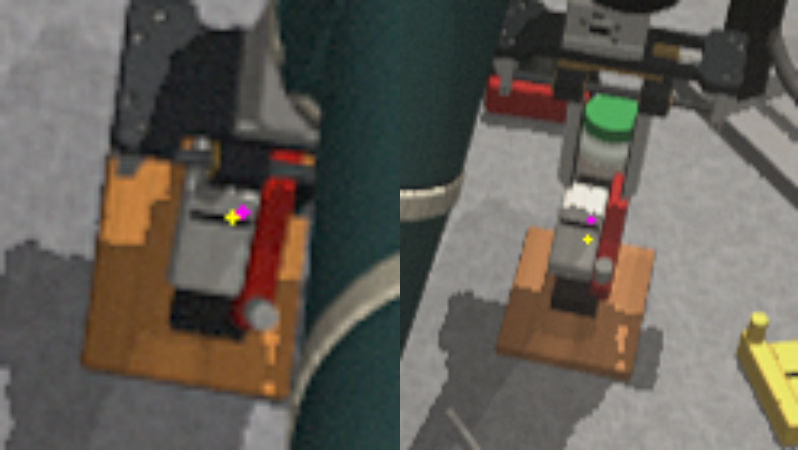

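```bash
python3 -c "
from h import *
def tri(a,b):
  P=[]
  for c,(u,v) in (('top',a),('side',b)):
    m=M[c];K=np.array([[m['fx'],0,m['cx']],[0,m['fy'],m['cy']],[0,0,1]],float);P.append(K@np.c_[m['R'],m['t']])
  X=cv2.triangulatePoints(P[0],P[1],np.array(a,float),np.array(b,float))[:,0];return (X[:3]/X[3]).round(4)
print('hosel',tri((377.4,212.6),(363.6,212.8)))
A=grab_frame('top');B=grab_frame('side')
R=np.array([[np.cos(-.213),-np.sin(-.213),0],[np.sin(-.213),np.cos(-.213),0],[0,0,1]]);s,c=np.sin(.384),np.cos(.384);R=R@np.array([[c,0,-s],[0,1,0],[s,0,c]])
o=np.array([.521,-.261,.076]);print('hosel expected',o+R@[-.042,-.018,.047])
def cr(I,cam,u0,v0,w,h,k):
  J=cv2.resize(I[v0:v0+h,u0:u0+w],None,fx=k,fy=k,interpolation=cv2.INTER_CUBIC)
  for q in [(52,-26,26),(52,-10,26),(-52,-26,26),(-52,-10,26),(38,26,23),(-38,26,23),(-42,-18,47)]:
    u,v=proj(cam,o+R@(np.array(q)/1e3));cv2.circle(J,(int((u+.5-u0)*k),int((v+.5-v0)*k)),3,(0,255,255),1)
  p=read_state();T=np.array(p['eef_rot'])
  for dy in (-.02,.02):
    for dz in (0,-.019,-.05):
      u,v=proj(cam,p['position']+T@[0,dy,dz]);cv2.circle(J,(int((u+.5-u0)*k),int((v+.5-v0)*k)),3,(255,0,255),1)
  return J
cv2.imwrite('pics/g3.png',np.hstack([cr(A,'top',350,165,40,60,10),cr(B,'side',340,165,40,60,10)]))"
```

```text
hosel [ 0.4658 -0.2684  0.0963]
hosel expected [ 0.46192387 -0.26663915  0.10384261]
```

View pics/g3.png

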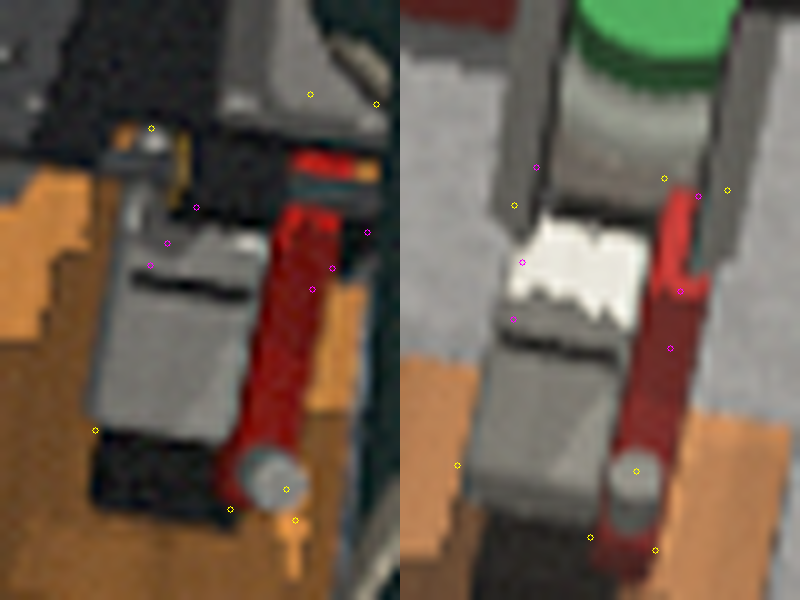

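Request:
move_arm(targets=[{"hand": 0.95,"offset": [0,0,-10],"spin": 0},{"hand": 0.95,"offset": [0,0,-10],"spin": 0},{"hand": 0.95,"offset": [0,0,-10],"spin": 0},{"hand": 0.95,"offset": [0,0,-10],"spin": 0},{"hand": 0.95,"offset": [0,0,-10],"spin": 0}])

```text
t: 5.18
position: [0.5168, -0.2599, 0.1103]
eef_rot: [[0.979, -0.206, -0.0], [-0.206, -0.979, 0.0], [-0.0, -0.0, -1.0]]
force: [0.2, 0.2, -0.1]
finger_gap: 0.067
grip_force: 0.0
```

Request:
move_arm(targets=[{"hand": 0.95,"offset": [0,0,0],"spin": 0},{"hand": 0.95,"offset": [0,0,10],"spin": 0},{"hand": 0.95,"offset": [0,0,25],"spin": 0},{"hand": 0.95,"offset": [0,0,40],"spin": 0},{"hand": 0.95,"offset": [0,0,53],"spin": 0}])

```text
t: 5.6
position: [0.5165, -0.2597, 0.0558]
eef_rot: [[0.979, -0.206, -0.001], [-0.206, -0.979, 0.0], [-0.001, -0.0, -1.0]]
force: [0.1, -0.0, -0.6]
finger_gap: 0.089
grip_force: 0.0
```

Request:
move_arm(targets=[{"hand": 0.5,"offset": [0,0,0],"spin": 0},{"hand": 0.5,"offset": [0,0,0],"spin": 0},{"hand": 0.5,"offset": [0,0,0],"spin": 0},{"hand": 0.5,"offset": [0,0,0],"spin": 0},{"hand": 0.5,"offset": [0,0,0],"spin": 0}], squeeze=12)

```text
t: 6.02
position: [0.5173, -0.2601, 0.0581]
eef_rot: [[0.979, -0.206, 0.001], [-0.206, -0.979, -0.0], [0.001, 0.0, -1.0]]
force: [1.0, -0.9, 0.4]
finger_gap: 0.0594
grip_force: 0.0
```

Request:
move_arm(targets=[{"hand": 0.5,"offset": [0,0,0],"spin": 0},{"hand": 0.4,"offset": [0,0,0],"spin": 0},{"hand": 0.4,"offset": [0,0,0],"spin": 0},{"hand": 0.4,"offset": [0,0,0],"spin": 0},{"hand": 0.4,"offset": [0,0,0],"spin": 0}])

```text
t: 6.43
position: [0.5171, -0.26, 0.0579]
eef_rot: [[0.979, -0.206, 0.001], [-0.206, -0.979, -0.0], [0.001, 0.0, -1.0]]
force: [-1.5, 1.7, 6.2]
finger_gap: 0.052
grip_force: 12.0
```

```bash
python3 st.py; python3 -c "
from h import *
I=grab_frame('side');p=read_state();T=np.array(p['eef_rot']);u0,v0,k=325,145,9
J=cv2.resize(I[v0:v0+65,u0:u0+80],None,fx=k,fy=k,interpolation=cv2.INTER_CUBIC)
for dy in (-.026,.026):
    for dz in (0,-.019,-.05):
      u,v=proj('side',p['position']+T@[0,dy,dz]);cv2.circle(J,(int((u+.5-u0)*k),int((v+.5-v0)*k)),3,(255,0,255),1)
cv2.imwrite('pics/g4.png',J)"
```

```text
t 6.43 p [ 0.5171 -0.26    0.0579] x [ 0.979 -0.206  0.001] y [-0.206 -0.979  0.   ] F [-1.48  1.74  6.16] T [ 0.16  0.35 -0.02] gap 0.052 grip 12.0 j [ 0.48  0.47 -0.08  1.83  0.05  0.84 -1.41]
```

View pics/g4.png

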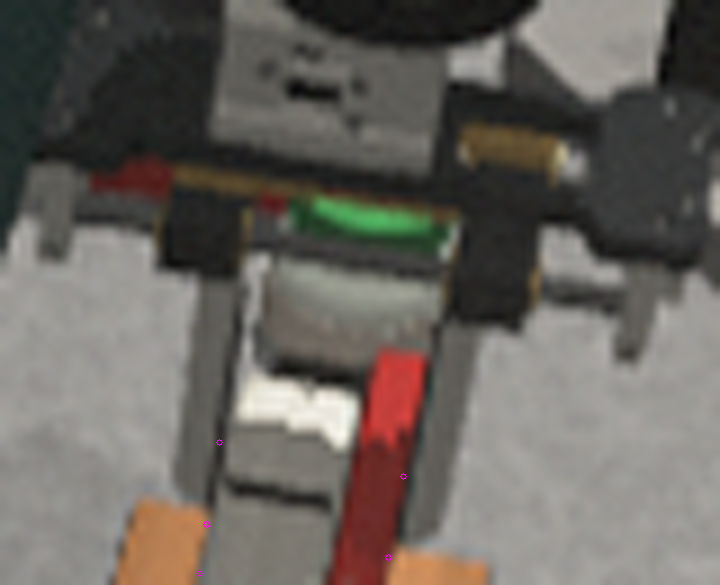

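Request:
move_arm(targets=[{"hand": 0.4,"offset": [0,0,-3],"spin": 0},{"hand": 0.4,"offset": [0,0,-8],"spin": 0},{"hand": 0.4,"offset": [0,0,-15],"spin": 0},{"hand": 0.4,"offset": [0,0,-25],"spin": 0},{"hand": 0.4,"offset": [0,0,-40],"spin": 0}])

```text
t: 6.9
position: [0.5164, -0.2597, 0.0977]
eef_rot: [[0.979, -0.206, -0.001], [-0.206, -0.979, 0.001], [-0.001, -0.0, -1.0]]
force: [-0.3, -0.8, -3.6]
finger_gap: 0.052
grip_force: 12.0
```

Request:
move_arm(targets=[{"hand": 0.4,"offset": [0,0,-20],"spin": 0},{"hand": 0.4,"offset": [0,0,-40],"spin": 0},{"hand": 0.4,"offset": [0,0,-60],"spin": 0},{"hand": 0.4,"offset": [0,0,-70],"spin": 0},{"hand": 0.4,"offset": [0,0,-70],"spin": 0}])

```text
t: 7.32
position: [0.518, -0.2604, 0.1701]
eef_rot: [[0.979, -0.206, 0.003], [-0.206, -0.979, -0.002], [0.004, 0.001, -1.0]]
force: [0.8, -0.4, -4.5]
finger_gap: 0.052
grip_force: 12.0
```

```bash
python3 st.py .458 -.046 .168 1.6; python3 -c "
from h import *
b=np.radians(1.6)
print('head target',.467+.045*np.sin(b), .001-.045*np.cos(b))
I=grab_frame('side');cv2.imwrite('pics/g5.png',cv2.resize(I[100:250,300:450],None,fx=4,fy=4))"
```

```text
t 7.32 p [ 0.518  -0.2604  0.1701] x [ 0.979 -0.206  0.004] y [-0.206 -0.979  0.001] F [ 0.85 -0.37 -4.52] T [0.08 0.01 0.  ] gap 0.052 grip 12.0 j [ 0.48  0.34 -0.09  1.74  0.03  1.06 -1.39]
offset mm [-102.9 -197.5    1.6] spin -0.235
head target 0.46825647374256063 -0.04398245517681594
```

View pics/g5.png

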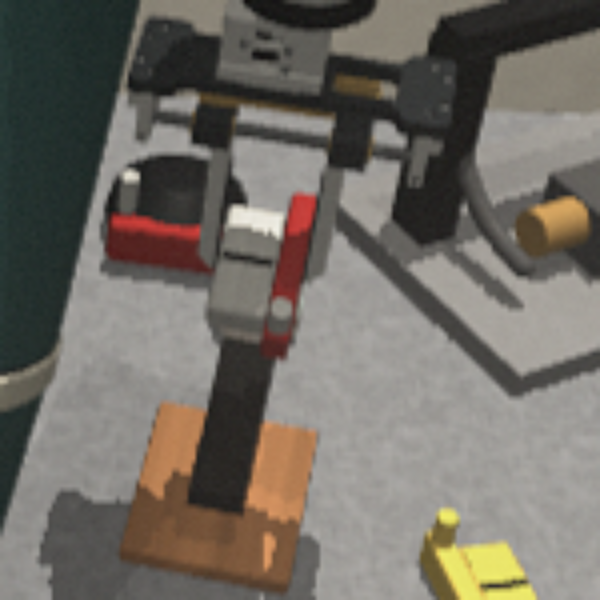

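Request:
move_arm(targets=[{"hand": 0.4,"offset": [-8,-16,0],"spin": 0},{"hand": 0.4,"offset": [-18,-38,0],"spin": 0},{"hand": 0.4,"offset": [-28,-60,0],"spin": 0},{"hand": 0.4,"offset": [-38,-80,0],"spin": 0},{"hand": 0.4,"offset": [-48,-100,0],"spin": 0}])

```text
t: 7.78
position: [0.4894, -0.1509, 0.1661]
eef_rot: [[0.979, -0.206, -0.002], [-0.206, -0.979, 0.001], [-0.002, -0.0, -1.0]]
force: [0.8, -0.5, -3.8]
finger_gap: 0.0522
grip_force: 12.0
```

Request:
move_arm(targets=[{"hand": 0.4,"offset": [-10,-22,0],"spin": -0.05},{"hand": 0.4,"offset": [-20,-44,0],"spin": -0.1},{"hand": 0.4,"offset": [-30,-66,0],"spin": -0.15},{"hand": 0.4,"offset": [-40,-85,0],"spin": -0.2},{"hand": 0.4,"offset": [-47,-100,0],"spin": -0.235}])

```text
t: 8.2
position: [0.4642, -0.0422, 0.1672]
eef_rot: [[0.999, 0.034, -0.001], [0.034, -0.999, 0.0], [-0.001, -0.0, -1.0]]
force: [0.8, 1.1, -3.4]
finger_gap: 0.0519
grip_force: 12.0
```

Request:
move_arm(targets=[{"hand": 0.4,"offset": [0,0,0],"spin": 0},{"hand": 0.4,"offset": [0,0,15],"spin": 0},{"hand": 0.4,"offset": [0,0,32],"spin": 0},{"hand": 0.4,"offset": [0,0,48],"spin": 0},{"hand": 0.4,"offset": [0,0,60],"spin": 0}])

```text
t: 8.62
position: [0.4647, -0.0446, 0.1063]
eef_rot: [[1.0, 0.028, -0.001], [0.028, -1.0, 0.0], [-0.001, -0.0, -1.0]]
force: [0.2, -1.0, -4.6]
finger_gap: 0.0517
grip_force: 12.0
```

Request:
move_arm(targets=[{"hand": 0.4,"offset": [0,0,0],"spin": 0},{"hand": 0.4,"offset": [0,0,0],"spin": 0},{"hand": 0.4,"offset": [0,0,0],"spin": 0},{"hand": 0.4,"offset": [0,0,0],"spin": 0},{"hand": 0.4,"offset": [0,0,0],"spin": 0}])

```text
t: 9.03
position: [0.4655, -0.0447, 0.1082]
eef_rot: [[1.0, 0.028, 0.001], [0.028, -1.0, -0.0], [0.001, 0.0, -1.0]]
force: [0.2, 0.9, -3.4]
finger_gap: 0.0521
grip_force: 12.0
```

```bash
python3 st.py .466 -.044 .0915 1.6; python3 -c "
from h import *
I=grab_frame('side');cv2.imwrite('pics/s5.png',I)
J=grab_frame('top');cv2.imwrite('pics/t5.png',J)
print([(round(d['p'],2),np.round(d['position'],3).tolist()) for c in ('top','side') for d in spot_point('putter_head',c)])"
```

```text
t 9.03 p [ 0.4655 -0.0447  0.1082] x [1.    0.028 0.001] y [ 0.028 -1.     0.   ] F [ 0.24  0.85 -3.41] T [ 0.09  0.02 -0.  ] gap 0.0521 grip 12.0 j [ 0.24  0.23 -0.24  2.05  0.07  0.87 -1.58]
offset mm [ 0.5 -0.7 16.7] spin -0.0
[(0.88, [0.432, -0.425, -0.0]), (0.87, [0.261, -0.38, -0.004]), (0.68, [0.431, -0.424, 0.002])]
```

Request:
move_arm(targets=[{"hand": 0.4,"offset": [0,0,4],"spin": 0},{"hand": 0.4,"offset": [0,0,8],"spin": 0},{"hand": 0.4,"offset": [0,0,12],"spin": 0},{"hand": 0.4,"offset": [0,0,16],"spin": 0},{"hand": 0.4,"offset": [0,0,19],"spin": 0}])

```text
t: 9.65
position: [0.465, -0.0446, 0.0878]
eef_rot: [[1.0, 0.028, -0.0], [0.028, -1.0, 0.0], [-0.0, -0.0, -1.0]]
force: [0.7, -0.1, -2.5]
finger_gap: 0.0521
grip_force: 12.0
```

Request:
move_arm(targets=[{"hand": 0.4,"offset": [0,0,2],"spin": 0},{"hand": 0.4,"offset": [0,0,4],"spin": 0},{"hand": 0.4,"offset": [0,0,6],"spin": 0},{"hand": 0.4,"offset": [0,0,8],"spin": 0},{"hand": 0.4,"offset": [0,0,10],"spin": 0}])

```text
t: 10.07
position: [0.4653, -0.0446, 0.0784]
eef_rot: [[1.0, 0.028, 0.0], [0.028, -1.0, 0.0], [0.0, -0.0, -1.0]]
force: [0.9, 0.1, -1.3]
finger_gap: 0.0519
grip_force: 12.0
```

Request:
move_arm(targets=[{"hand": 0.4,"offset": [0,0,2],"spin": 0},{"hand": 0.4,"offset": [0,0,4],"spin": 0},{"hand": 0.4,"offset": [0,0,6],"spin": 0},{"hand": 0.4,"offset": [0,0,8],"spin": 0},{"hand": 0.4,"offset": [0,0,10],"spin": 0}])

```text
t: 10.48
position: [0.4655, -0.0446, 0.0684]
eef_rot: [[1.0, 0.028, 0.001], [0.028, -1.0, 0.0], [0.001, -0.0, -1.0]]
force: [2.2, 0.8, 0.9]
finger_gap: 0.0519
grip_force: 12.0
```

```bash
python3 st.py; cat > nd.py <<'E'
from h import *
I=grab_frame('top');hsv=cv2.cvtColor(I,cv2.COLOR_BGR2HSV)
c=np.array([.467,.001])+.17*np.array([np.cos(.028),np.sin(.028)])
best=[]
for a in np.arange(0,6.3,.04):
    w=np.pi+.028-a; v=[]
    for r in np.arange(.018,.055,.003):
        u,q=proj('top',[c[0]+r*np.cos(w),c[1]+r*np.sin(w),.049]); p=hsv[int(round(q)),int(round(u))]; v.append((p[0]<12 or p[0]>168) and p[1]>70)
    best.append((np.mean(v),round(a,2)))
print('needle cand',[b for b in sorted(best,reverse=True)[:8]])
E
python3 nd.py
```

```text
t 10.48 p [ 0.4655 -0.0446  0.0684] x [1.    0.028 0.001] y [ 0.028 -1.    -0.   ] F [2.18 0.82 0.88] T [ 0.36 -0.57 -0.03] gap 0.0519 grip 12.0 j [ 0.24  0.29 -0.23  2.08  0.1   0.77 -1.6 ]
needle cand [(np.float64(0.15384615384615385), np.float64(2.96)), (np.float64(0.15384615384615385), np.float64(2.92)), (np.float64(0.07692307692307693), np.float64(3.0)), (np.float64(0.07692307692307693), np.float64(1.24)), (np.float64(0.07692307692307693), np.float64(1.2)), (np.float64(0.0), np.float64(6.28)), (np.float64(0.0), np.float64(6.24)), (np.float64(0.0), np.float64(6.2))]
```

Request:
move_arm(targets=[{"hand": 0.4,"offset": [0,0,0],"spin": 0},{"hand": 0.4,"offset": [0,0,0],"spin": 0},{"hand": 0.4,"offset": [0,0,0],"spin": 0},{"hand": 0.4,"offset": [0,0,0],"spin": 0},{"hand": 0.4,"offset": [0,0,0],"spin": 0}], squeeze=8)

```text
t: 10.95
position: [0.4649, -0.0447, 0.0684]
eef_rot: [[1.0, 0.028, -0.0], [0.028, -1.0, -0.0], [-0.0, 0.0, -1.0]]
force: [1.3, -0.5, -1.8]
finger_gap: 0.0519
grip_force: 8.0
```

Request:
move_arm(targets=[{"hand": 0.4,"offset": [0,0,0],"spin": 0},{"hand": 0.4,"offset": [0,0,0],"spin": 0},{"hand": 0.4,"offset": [0,0,0],"spin": 0},{"hand": 0.4,"offset": [0,0,0],"spin": 0},{"hand": 0.4,"offset": [0,0,0],"spin": 0}], squeeze=5)

```text
t: 11.37
position: [0.465, -0.0446, 0.0684]
eef_rot: [[1.0, 0.028, -0.0], [0.028, -1.0, 0.0], [-0.0, -0.0, -1.0]]
force: [0.6, 0.2, -2.9]
finger_gap: 0.052
grip_force: 5.0
```

```bash
python3 st.py; python3 -c "
from h import *
A=grab_frame('top');B=grab_frame('side')
cv2.imwrite('pics/p1.png',np.hstack([cv2.resize(A[125:265,220:320],None,fx=4,fy=4),cv2.resize(B[130:270,200:300],None,fx=4,fy=4)]))"
```

```text
t 11.37 p [ 0.465  -0.0446  0.0684] x [ 1.     0.028 -0.   ] y [ 0.028 -1.    -0.   ] F [ 0.58  0.24 -2.88] T [ 0.04 -0.17  0.04] gap 0.052 grip 5.0 j [ 0.24  0.29 -0.23  2.08  0.1   0.78 -1.6 ]
```

View pics/p1.png

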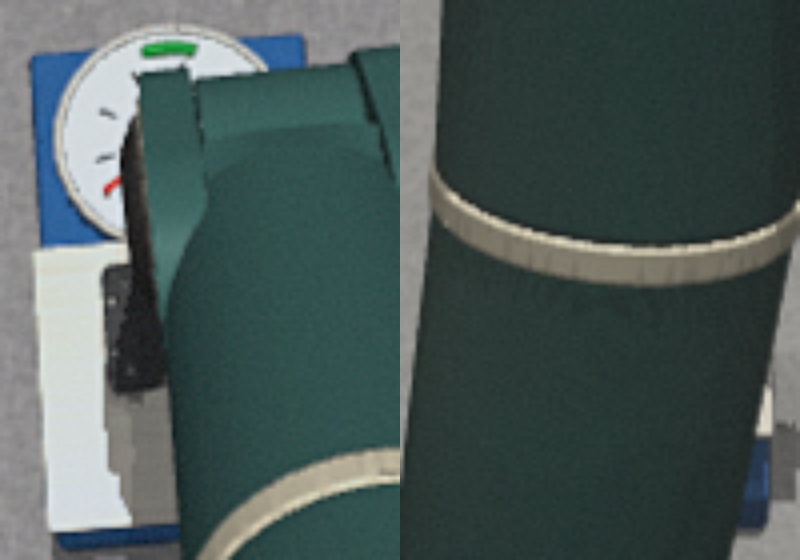

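Request:
move_arm(targets=[{"hand": 0.4,"offset": [0,0,2],"spin": 0},{"hand": 0.4,"offset": [0,0,4],"spin": 0},{"hand": 0.4,"offset": [0,0,6],"spin": 0},{"hand": 0.4,"offset": [0,0,8],"spin": 0},{"hand": 0.4,"offset": [0,0,10],"spin": 0}])

```text
t: 11.88
position: [0.4652, -0.0447, 0.0583]
eef_rot: [[1.0, 0.028, 0.0], [0.028, -1.0, 0.0], [0.0, -0.0, -1.0]]
force: [1.3, -0.6, -0.0]
finger_gap: 0.0524
grip_force: 5.0
```

Request:
move_arm(targets=[{"hand": 0.4,"offset": [0,0,1],"spin": 0},{"hand": 0.4,"offset": [0,0,2],"spin": 0},{"hand": 0.4,"offset": [0,0,3],"spin": 0},{"hand": 0.4,"offset": [0,0,4],"spin": 0},{"hand": 0.4,"offset": [0,0,4],"spin": 0}])

```text
t: 12.3
position: [0.4651, -0.0447, 0.0543]
eef_rot: [[1.0, 0.028, 0.0], [0.028, -1.0, 0.0], [0.0, -0.0, -1.0]]
force: [1.9, 0.3, -0.0]
finger_gap: 0.0518
grip_force: 5.0
```

```bash
python3 st.py; cat > dial.py <<'E'
from h import *
I=grab_frame('top')[130:190,228:305].astype(int)
red=(I[...,2]>130)&(I[...,1]<90)&(I[...,0]<90)
n,l,s,c=cv2.connectedComponentsWithStats(red.astype(np.uint8))
ctr=np.array(proj('top',[.637,.0057,.049]))
dn=np.array(proj('top',[.567,.0038,.049]))-ctr
for i in range(1,n):
    P=np.argwhere(l==i)[:,::-1]+[228,130]-ctr
    a=(np.arctan2(P[:,1],P[:,0])-np.arctan2(dn[1],dn[0]))%(2*np.pi)
    if s[i][4]>1: print('n',s[i][4],'ang mean',round(np.median(a),2),'r',np.hypot(*P.T).min().round(1),np.hypot(*P.T).max().round(1),'range',a.min().round(2),a.max().round(2))
E
python3 dial.py
```

```text
t 12.3 p [ 0.4651 -0.0447  0.0543] x [1.    0.028 0.   ] y [ 0.028 -1.    -0.   ] F [ 1.87  0.28 -0.02] T [-0.05 -0.48 -0.06] gap 0.0518 grip 5.0 j [ 0.23  0.32 -0.23  2.09  0.11  0.74 -1.61]
n 9 ang mean 2.6 r 15.5 21.9 range 2.56 2.63
```

Request:
move_arm(targets=[{"hand": 0.4,"offset": [0,0,0],"spin": 0},{"hand": 0.4,"offset": [0,0,0.5],"spin": 0},{"hand": 0.4,"offset": [0,0,1],"spin": 0},{"hand": 0.4,"offset": [0,0,1.5],"spin": 0},{"hand": 0.4,"offset": [0,0,1.5],"spin": 0}], squeeze=3)

```text
t: 12.77
position: [0.4651, -0.0447, 0.0529]
eef_rot: [[1.0, 0.028, -0.0], [0.028, -1.0, 0.0], [-0.0, -0.0, -1.0]]
force: [2.2, 0.3, 0.7]
finger_gap: 0.0523
grip_force: 3.0
```

```bash
python3 st.py; python3 dial.py
```

```text
t 12.77 p [ 0.4651 -0.0447  0.0529] x [ 1.     0.028 -0.   ] y [ 0.028 -1.    -0.   ] F [2.23 0.32 0.74] T [-0.05 -0.5   0.01] gap 0.0523 grip 3.0 j [ 0.23  0.32 -0.23  2.09  0.11  0.74 -1.61]
n 11 ang mean 2.77 r 14.1 21.7 range 2.74 2.81
```

Request:
move_arm(targets=[{"hand": 0.56,"offset": [0,0,0],"spin": 0},{"hand": 0.57,"offset": [0,0,0],"spin": 0},{"hand": 0.59,"offset": [0,0,0],"spin": 0},{"hand": 0.62,"offset": [0,0,0],"spin": 0},{"hand": 0.66,"offset": [0,0,0],"spin": 0}])

```text
t: 13.23
position: [0.465, -0.0446, 0.0529]
eef_rot: [[1.0, 0.028, -0.0], [0.028, -1.0, 0.0], [-0.0, -0.0, -1.0]]
force: [-0.3, -0.2, 0.2]
finger_gap: 0.0606
grip_force: 0.0
```

Request:
move_arm(targets=[{"hand": 0.7,"offset": [0,0,0],"spin": 0},{"hand": 0.72,"offset": [0,0,0],"spin": 0},{"hand": 0.72,"offset": [0,0,0],"spin": 0},{"hand": 0.72,"offset": [0,0,0],"spin": 0},{"hand": 0.72,"offset": [0,0,0],"spin": 0}])

```text
t: 13.65
position: [0.4651, -0.0446, 0.0529]
eef_rot: [[1.0, 0.028, -0.0], [0.028, -1.0, 0.0], [-0.0, -0.0, -1.0]]
force: [-0.3, 0.1, 0.7]
finger_gap: 0.0683
grip_force: 0.0
```

```bash
python3 st.py; python3 dial.py
```

```text
t 13.65 p [ 0.4651 -0.0446  0.0529] x [ 1.     0.028 -0.   ] y [ 0.028 -1.    -0.   ] F [-0.34  0.09  0.67] T [ 0.06  0.03 -0.04] gap 0.0683 grip 0.0 j [ 0.23  0.32 -0.23  2.09  0.11  0.74 -1.61]
n 2 ang mean 2.79 r 21.7 22.1 range 2.77 2.81
n 7 ang mean 2.74 r 14.5 19.9 range 2.72 2.77
```

Request:
move_arm(targets=[{"hand": 0.72,"offset": [0,0,-5],"spin": 0},{"hand": 0.72,"offset": [0,0,-20],"spin": 0},{"hand": 0.72,"offset": [0,0,-45],"spin": 0},{"hand": 0.72,"offset": [0,0,-80],"spin": 0},{"hand": 0.72,"offset": [0,0,-115],"spin": 0}])

```text
t: 14.12
position: [0.4644, -0.0444, 0.1694]
eef_rot: [[1.0, 0.028, -0.001], [0.028, -1.0, 0.0], [-0.001, -0.0, -1.0]]
force: [-0.2, 0.6, 0.5]
finger_gap: 0.0678
grip_force: 0.0
```

```bash
python3 st.py; python3 dial.py; python3 -c "
from h import *
cv2.imwrite('pics/p2.png',cv2.resize(grab_frame('top')[125:265,220:320],None,fx=4,fy=4,interpolation=cv2.INTER_CUBIC))"
```

```text
t 14.12 p [ 0.4644 -0.0444  0.1694] x [ 1.     0.028 -0.001] y [ 0.028 -1.    -0.   ] F [-0.2   0.56  0.48] T [ 0.03  0.01 -0.03] gap 0.0678 grip 0.0 j [ 0.26  0.15 -0.25  1.99  0.04  1.01 -1.55]
```

View pics/p2.png

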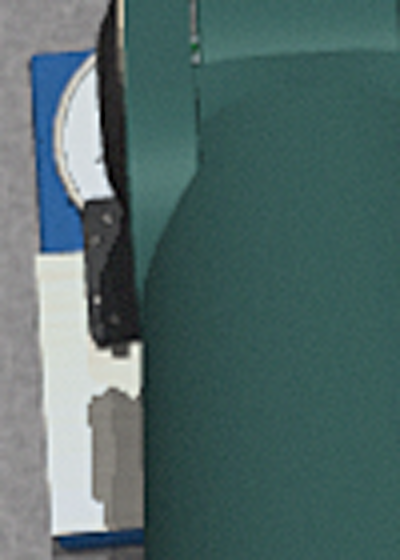

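Request:
move_arm(targets=[{"hand": 0.5,"offset": [4,-28,0],"spin": 0},{"hand": 0.5,"offset": [9,-58,0],"spin": 0},{"hand": 0.5,"offset": [13,-88,0],"spin": 0},{"hand": 0.5,"offset": [17,-118,0],"spin": 0},{"hand": 0.5,"offset": [21,-148,0],"spin": 0}])

```text
t: 14.63
position: [0.4817, 0.1053, 0.168]
eef_rot: [[1.0, 0.028, -0.0], [0.028, -1.0, 0.0], [-0.0, -0.0, -1.0]]
force: [0.1, 0.4, 0.3]
finger_gap: 0.0474
grip_force: 0.0
```

Request:
move_arm(targets=[{"hand": 0.5,"offset": [4,-28,0],"spin": 0},{"hand": 0.5,"offset": [9,-58,0],"spin": 0},{"hand": 0.5,"offset": [13,-88,0],"spin": 0},{"hand": 0.5,"offset": [17,-118,0],"spin": 0},{"hand": 0.5,"offset": [21,-148,0],"spin": 0}])

```text
t: 15.05
position: [0.4986, 0.2538, 0.1679]
eef_rot: [[1.0, 0.028, -0.0], [0.028, -1.0, -0.0], [-0.0, 0.0, -1.0]]
force: [0.4, -0.6, -0.3]
finger_gap: 0.047
grip_force: 0.0
```

```bash
python3 st.py; python3 dial.py; python3 - <<'E'
from h import *
I=grab_frame('top');grab_frame('side')
for c in ('top','side'):
  print(c,[(round(d['p'],2),np.round(d['position'],3).tolist()) for d in spot_point('putter_head',c)],[(round(d['p'],2),np.round(d['position'],3).tolist()) for d in spot_point('pan',c)])
for n,z in [('weight_plastic',.034),('weight_aluminium',.034)]:
  for c in ('top','side'):
    print(n,c,[(round(d['p'],2),np.round(d['position'],3).tolist()) for d in spot_point(n,c)[:2]],[(round(d['p'],2),)+yaw(d['region'],c,.027) for d in regions_of(n,c)[:2]])
E
```

```text
t 15.05 p [0.4986 0.2538 0.1679] x [ 1.     0.028 -0.   ] y [ 0.028 -1.     0.   ] F [ 0.4  -0.58 -0.25] T [ 0.05 -0.02 -0.02] gap 0.047 grip 0.0 j [-0.18  0.34 -0.42  1.77  0.16  1.06 -2.2 ]
n 19 ang mean 2.74 r 4.2 19.9 range 2.62 2.82
n 47 ang mean 5.47 r 20.2 23.4 range 5.11 5.84
top [(0.89, [0.262, -0.375, 0.001]), (0.86, [0.434, -0.424, -0.001]), (0.65, [0.461, -0.046, 0.071])] [(0.73, [0.469, 0.002, 0.07])]
side [(0.8, [0.466, -0.044, 0.068]), (0.71, [0.429, -0.423, 0.004]), (0.57, [0.257, -0.381, -0.003])] []
weight_plastic top [] []
weight_plastic side [(0.71, [0.34, 0.189, 0.0]), (0.62, [0.478, 0.284, 0.014])] [(0.9, 399, array([0.475, 0.276]), array([0.039, 0.106]), 72.5), (0.78, 228, array([0.321, 0.18 ]), array([0.027, 0.069]), 73.3)]
weight_aluminium top [(0.38, [0.613, 0.349, 0.01])] [(0.64, 8419, array([0.549, 0.004]), array([0.357, 0.198]), 2.0)]
weight_aluminium side [(0.62, [0.614, 0.35, 0.012]), (0.38, [0.523, -0.262, -0.0])] [(0.72, 289, array([0.608, 0.342]), array([0.036, 0.104]), 85.0)]
```

```bash
python3 - <<'E'
from h import *
def W(P): return np.array([ray('top',u,v,.049)[:2] for u,v in P])
def circ(I):
    H=cv2.cvtColor(I,cv2.COLOR_BGR2HSV).astype(int);S=np.zeros(I.shape[:2],bool);S[128:188,228:305]=1
    sat=(H[...,1]>100)&(H[...,2]>60)&S
    g=sat&(abs(H[...,0]-60)<20); r=sat&((H[...,0]<8)|(H[...,0]>172))
    return g,r
for name,I in (('empty',cv2.imread('pics/top0.png')),('now',grab_frame('top'))):
    g,r=circ(I); n,l,s,c=cv2.connectedComponentsWithStats(r.astype(np.uint8),connectivity=8)
    cw=np.array([.467,.001])+.17*np.array([np.cos(.028),np.sin(.028)])
    ang=lambda P:(np.pi+.028-np.arctan2((P-cw)[:,1],(P-cw)[:,0]))%(2*np.pi)
    G=W(np.argwhere(g)[:,::-1]);a=ang(G);print(name,'green',len(G),a.min().round(2),a.max().round(2),'mean',a.mean().round(3),'r',np.linalg.norm(G-cw,axis=1).mean().round(4))
    for i in range(1,n):
        if s[i][4]<4: continue
        P=np.argwhere(l==i)[:,::-1];X=W(P);a=ang(X)
        wgt=I[P[:,1],P[:,0],2].astype(float)-I[P[:,1],P[:,0],1]
        vx,vy,x0,y0=cv2.fitLine(X.astype(np.float32),cv2.DIST_L2,0,.0001,.0001).ravel()
        d=np.array([vx,vy]);d*=np.sign(d@(X.mean(0)-cw)); th=(np.pi+.028-np.arctan2(d[1],d[0]))%(2*np.pi)
        print('  red',len(X),'mean ang',a.mean().round(3),(a.min().round(2),a.max().round(2)),'line',round(th,3),'r',np.linalg.norm(X-cw,axis=1).min().round(3),np.linalg.norm(X-cw,axis=1).max().round(3))
E
```

```text
empty green 34 2.88 3.4 mean 3.13 r 0.0644
  red 27 mean ang 0.147 (np.float64(0.0), np.float64(1.04)) line 6.276 r 0.003 0.056
  red 50 mean ang 5.499 (np.float64(5.13), np.float64(5.86)) line 3.939 r 0.055 0.064
now green 32 2.88 3.4 mean 3.127 r 0.0641
  red 28 mean ang 2.775 (np.float64(2.65), np.float64(2.84)) line 2.806 r 0.012 0.062
  red 50 mean ang 5.499 (np.float64(5.13), np.float64(5.86)) line 3.939 r 0.055 0.064
```

```bash
python3 st.py .479 .282 .03 -15.2
```

```text
t 15.85 p [0.4989 0.2523 0.168 ] x [1.    0.028 0.   ] y [ 0.028 -1.    -0.   ] F [ 0.38 -0.19 -1.34] T [ 0.07  0.02 -0.01] gap 0.0468 grip 0.0 j [-0.18  0.33 -0.42  1.78  0.16  1.06 -2.2 ]
offset mm [-19.1 -30.2 138. ] spin 0.293
```

Request:
move_arm(targets=[{"hand": 0.26,"offset": [-6,-10,20],"spin": 0.08},{"hand": 0.26,"offset": [-12,-20,45],"spin": 0.16},{"hand": 0.26,"offset": [-19,-30,70],"spin": 0.24},{"hand": 0.26,"offset": [-19,-30,95],"spin": 0.293},{"hand": 0.26,"offset": [-19,-30,110],"spin": 0.293}], squeeze=10)

```text
t: 16.27
position: [0.4777, 0.282, 0.0557]
eef_rot: [[0.964, -0.265, -0.002], [-0.265, -0.964, -0.001], [-0.002, 0.001, -1.0]]
force: [0.9, -0.0, -0.9]
finger_gap: 0.0249
grip_force: 0.0
```

Request:
move_arm(targets=[{"hand": 0.26,"offset": [0,0,0],"spin": 0},{"hand": 0.26,"offset": [0,0,10],"spin": 0},{"hand": 0.26,"offset": [0,0,18],"spin": 0},{"hand": 0.26,"offset": [0,0,24],"spin": 0},{"hand": 0.26,"offset": [0,0,28],"spin": 0}])

```text
t: 16.68
position: [0.4792, 0.2818, 0.0296]
eef_rot: [[0.965, -0.262, 0.0], [-0.262, -0.965, 0.0], [0.0, -0.0, -1.0]]
force: [-0.7, -0.1, 0.6]
finger_gap: 0.0242
grip_force: 0.0
```

```bash
python3 st.py .479 .282 .03 -15.2
```

```text
t 16.68 p [0.4792 0.2818 0.0296] x [ 0.965 -0.262  0.   ] y [-0.262 -0.965 -0.   ] F [-0.68 -0.09  0.59] T [ 0.   -0.03 -0.05] gap 0.0242 grip 0.0 j [-0.32  0.5  -0.34  1.89  0.23  0.78 -2.62]
offset mm [-0.2 -0.2 -0.4] spin -0.0
```

Request:
move_arm(targets=[{"hand": 0.26,"offset": [0,0,2],"spin": 0},{"hand": 0.26,"offset": [0,0,4],"spin": 0},{"hand": 0.26,"offset": [0,0,6],"spin": 0},{"hand": 0.26,"offset": [0,0,8],"spin": 0},{"hand": 0.26,"offset": [0,0,10],"spin": 0}])

```text
t: 17.1
position: [0.4791, 0.2819, 0.02]
eef_rot: [[0.965, -0.262, 0.0], [-0.262, -0.965, 0.0], [0.0, -0.0, -1.0]]
force: [0.4, 0.5, -0.1]
finger_gap: 0.0243
grip_force: 0.0
```

Request:
move_arm(targets=[{"hand": 0.26,"offset": [0,0,1],"spin": 0},{"hand": 0.26,"offset": [0,0,2],"spin": 0},{"hand": 0.26,"offset": [0,0,3],"spin": 0},{"hand": 0.26,"offset": [0,0,4],"spin": 0},{"hand": 0.26,"offset": [0,0,5],"spin": 0}])

```text
t: 17.52
position: [0.479, 0.2819, 0.0149]
eef_rot: [[0.965, -0.262, -0.0], [-0.262, -0.965, 0.0], [-0.0, -0.0, -1.0]]
force: [-0.3, -0.2, 0.5]
finger_gap: 0.0243
grip_force: 0.0
```

Request:
move_arm(targets=[{"hand": 0.26,"offset": [0,0,2],"spin": 0},{"hand": 0.26,"offset": [0,0,4],"spin": 0},{"hand": 0.26,"offset": [0,0,6],"spin": 0},{"hand": 0.26,"offset": [0,0,7],"spin": 0},{"hand": 0.26,"offset": [0,0,8],"spin": 0}])

```text
t: 17.93
position: [0.4789, 0.2818, 0.0067]
eef_rot: [[0.965, -0.262, -0.0], [-0.262, -0.965, -0.0], [-0.0, 0.0, -1.0]]
force: [-0.0, 0.0, 0.4]
finger_gap: 0.0247
grip_force: 0.0
```

Request:
move_arm(targets=[{"hand": 0.26,"offset": [0,0,1],"spin": 0},{"hand": 0.26,"offset": [0,0,2],"spin": 0},{"hand": 0.26,"offset": [0,0,3],"spin": 0},{"hand": 0.26,"offset": [0,0,4],"spin": 0},{"hand": 0.26,"offset": [0,0,5],"spin": 0}])

```text
t: 18.35
position: [0.479, 0.282, 0.0019]
eef_rot: [[0.965, -0.262, 0.0], [-0.262, -0.965, 0.0], [-0.0, -0.0, -1.0]]
force: [0.8, 0.3, 0.1]
finger_gap: 0.0246
grip_force: 0.0
```

Request:
move_arm(targets=[{"hand": 0.26,"offset": [0,0,1],"spin": 0},{"hand": 0.26,"offset": [0,0,2],"spin": 0},{"hand": 0.05,"offset": [0,0,2],"spin": 0},{"hand": 0.05,"offset": [0,0,2],"spin": 0},{"hand": 0.05,"offset": [0,0,2],"spin": 0}])

```text
t: 18.77
position: [0.479, 0.2819, -0.0]
eef_rot: [[0.965, -0.262, -0.0], [-0.262, -0.965, 0.0], [-0.0, -0.0, -1.0]]
force: [0.1, 0.3, -0.2]
finger_gap: 0.0117
grip_force: 10.0
```

```bash
python3 st.py
```

```text
t 18.77 p [ 0.479   0.2819 -0.    ] x [ 0.965 -0.262 -0.   ] y [-0.262 -0.965 -0.   ] F [ 0.09  0.28 -0.18] T [ 0.09  0.06 -0.  ] gap 0.0117 grip 10.0 j [-0.33  0.55 -0.32  1.91  0.25  0.73 -2.63]
```

Request:
move_arm(targets=[{"hand": 0.05,"offset": [0,0,-5],"spin": 0},{"hand": 0.05,"offset": [0,0,-20],"spin": 0},{"hand": 0.05,"offset": [0,0,-50],"spin": 0},{"hand": 0.05,"offset": [0,0,-85],"spin": 0},{"hand": 0.05,"offset": [0,0,-120],"spin": 0}])

```text
t: 19.18
position: [0.4784, 0.2817, 0.1215]
eef_rot: [[0.965, -0.262, -0.001], [-0.262, -0.965, -0.0], [-0.001, 0.0, -1.0]]
force: [0.1, -0.4, -0.9]
finger_gap: 0.0115
grip_force: 10.0
```

Request:
move_arm(targets=[{"hand": 0.05,"offset": [4,20,-10],"spin": 0},{"hand": 0.05,"offset": [9,45,-10],"spin": 0},{"hand": 0.05,"offset": [14,70,-10],"spin": 0},{"hand": 0.05,"offset": [19,95,-10],"spin": 0},{"hand": 0.05,"offset": [24,120,-10],"spin": 0}])

```text
t: 19.6
position: [0.4705, 0.1586, 0.1305]
eef_rot: [[0.965, -0.262, 0.001], [-0.262, -0.965, 0.0], [0.0, -0.0, -1.0]]
force: [0.4, -0.1, -0.7]
finger_gap: 0.0118
grip_force: 10.0
```

Request:
move_arm(targets=[{"hand": 0.05,"offset": [5,25,0],"spin": -0.06},{"hand": 0.05,"offset": [10,50,0],"spin": -0.12},{"hand": 0.05,"offset": [15,75,0],"spin": -0.18},{"hand": 0.05,"offset": [20,95,0],"spin": -0.24},{"hand": 0.05,"offset": [25,111,0],"spin": -0.293}])

```text
t: 20.02
position: [0.4655, 0.0443, 0.1304]
eef_rot: [[1.0, 0.03, 0.0], [0.03, -1.0, -0.0], [0.0, 0.0, -1.0]]
force: [0.6, 1.0, -0.9]
finger_gap: 0.0113
grip_force: 10.0
```

```bash
python3 st.py .4657 .046 .060 1.6; python3 -c "
from h import *
grab_frame('side');grab_frame('top')
for c in ('top','side'): print(c,[(round(d['p'],2),np.round(d['position'],3).tolist()) for d in spot_point('weight_plastic',c)])"
```

```text
t 20.02 p [0.4655 0.0443 0.1304] x [1.   0.03 0.  ] y [ 0.03 -1.    0.  ] F [ 0.65  1.05 -0.94] T [ 0.   -0.01  0.02] gap 0.0113 grip 10.0 j [ 0.13  0.2  -0.32  2.03  0.08  0.92 -1.78]
offset mm [ 0.3 -1.7 70.4] spin 0.002
top [(0.8, [0.34, 0.185, -0.003])]
side [(0.71, [0.342, 0.186, 0.001])]
```

Request:
move_arm(targets=[{"hand": 0.05,"offset": [0,0,15],"spin": 0},{"hand": 0.05,"offset": [0,0,35],"spin": 0},{"hand": 0.05,"offset": [0,0,52],"spin": 0},{"hand": 0.05,"offset": [0,0,62],"spin": 0},{"hand": 0.05,"offset": [0,0,67],"spin": 0}])

```text
t: 20.63
position: [0.4651, 0.047, 0.0619]
eef_rot: [[1.0, 0.028, -0.002], [0.028, -1.0, 0.0], [-0.002, -0.0, -1.0]]
force: [-0.1, 0.4, 0.1]
finger_gap: 0.012
grip_force: 10.0
```

Request:
move_arm(targets=[{"hand": 0.05,"offset": [0,0,1],"spin": 0},{"hand": 0.05,"offset": [0,0,3],"spin": 0},{"hand": 0.05,"offset": [0,0,5],"spin": 0},{"hand": 0.05,"offset": [0,0,7],"spin": 0},{"hand": 0.05,"offset": [0,0,9],"spin": 0}])

```text
t: 21.05
position: [0.4662, 0.0462, 0.0543]
eef_rot: [[1.0, 0.028, 0.001], [0.028, -1.0, 0.0], [0.001, -0.0, -1.0]]
force: [-0.2, 1.2, 0.5]
finger_gap: 0.0118
grip_force: 10.0
```

Request:
move_arm(targets=[{"hand": 0.05,"offset": [0,0,0],"spin": 0},{"hand": 0.05,"offset": [0,0,0],"spin": 0},{"hand": 0.05,"offset": [0,0,0],"spin": 0},{"hand": 0.05,"offset": [0,0,0],"spin": 0},{"hand": 0.05,"offset": [0,0,0],"spin": 0}], squeeze=4)

```text
t: 21.47
position: [0.4659, 0.0461, 0.054]
eef_rot: [[1.0, 0.028, 0.0], [0.028, -1.0, 0.0], [0.0, -0.0, -1.0]]
force: [-0.2, 0.2, -0.5]
finger_gap: 0.0117
grip_force: 4.0
```

```bash
python3 st.py; python3 dial.py
```

```text
t 21.47 p [0.4659 0.0461 0.054 ] x [1.    0.028 0.   ] y [ 0.028 -1.    -0.   ] F [-0.21  0.25 -0.48] T [ 0.05 -0.06  0.  ] gap 0.0117 grip 4.0 j [ 0.1   0.32 -0.3   2.09  0.14  0.75 -1.84]
n 12 ang mean 3.12 r 12.0 22.0 range 3.08 3.19
n 42 ang mean 5.44 r 20.2 23.4 range 5.11 5.76
```

Request:
move_arm(targets=[{"hand": 0.15,"offset": [0,0,0],"spin": 0},{"hand": 0.2,"offset": [0,0,0],"spin": 0},{"hand": 0.26,"offset": [0,0,0],"spin": 0},{"hand": 0.26,"offset": [0,0,0],"spin": 0},{"hand": 0.26,"offset": [0,0,0],"spin": 0}])

```text
t: 21.93
position: [0.4657, 0.0461, 0.0539]
eef_rot: [[1.0, 0.028, -0.0], [0.028, -1.0, 0.0], [-0.0, -0.0, -1.0]]
force: [-0.1, 0.4, -0.8]
finger_gap: 0.0246
grip_force: 0.0
```

Request:
move_arm(targets=[{"hand": 0.26,"offset": [0,0,-5],"spin": 0},{"hand": 0.26,"offset": [0,0,-15],"spin": 0},{"hand": 0.26,"offset": [0,0,-40],"spin": 0},{"hand": 0.26,"offset": [0,0,-75],"spin": 0},{"hand": 0.26,"offset": [0,0,-115],"spin": 0}])

```text
t: 22.35
position: [0.4646, 0.0462, 0.1703]
eef_rot: [[1.0, 0.028, -0.002], [0.028, -1.0, 0.0], [-0.002, -0.0, -1.0]]
force: [0.3, -0.8, 0.7]
finger_gap: 0.0244
grip_force: 0.0
```

Request:
move_arm(targets=[{"hand": 0.26,"offset": [-4,-28,-5],"spin": 0},{"hand": 0.26,"offset": [-8,-58,-10],"spin": 0},{"hand": 0.26,"offset": [-12,-88,-15],"spin": 0},{"hand": 0.26,"offset": [-16,-118,-20],"spin": 0},{"hand": 0.26,"offset": [-20,-148,-20],"spin": 0}])

```text
t: 22.77
position: [0.4416, 0.1951, 0.191]
eef_rot: [[1.0, 0.028, 0.002], [0.028, -1.0, 0.001], [0.002, -0.001, -1.0]]
force: [0.4, 0.0, -0.7]
finger_gap: 0.0244
grip_force: 0.0
```

Request:
move_arm(targets=[{"hand": 0.26,"offset": [-4,-25,0],"spin": 0},{"hand": 0.26,"offset": [-8,-50,0],"spin": 0},{"hand": 0.26,"offset": [-12,-70,0],"spin": 0},{"hand": 0.26,"offset": [-12,-70,0],"spin": 0},{"hand": 0.26,"offset": [-12,-70,0],"spin": 0}])

```text
t: 23.18
position: [0.4273, 0.2639, 0.1897]
eef_rot: [[1.0, 0.03, 0.0], [0.03, -1.0, 0.0], [0.0, -0.0, -1.0]]
force: [0.6, -0.2, 0.4]
finger_gap: 0.0247
grip_force: 0.0
```

```bash
python3 st.py; python3 dial.py; python3 - <<'E'
from h import *
grab_frame('side');grab_frame('top')
for n in ['putter_head','weight_plastic','weight_aluminium','weight_blue','weight_brass','pan','paint_jar']:
  for c in ('top','side'): print(n,c,[(round(d['p'],2),np.round(d['position'],3).tolist()) for d in spot_point(n,c)[:3]])
E
```

```text
t 23.18 p [0.4273 0.2639 0.1897] x [1.   0.03 0.  ] y [ 0.03 -1.   -0.  ] F [ 0.59 -0.22  0.38] T [-0.01  0.   -0.04] gap 0.0247 grip 0.0 j [-0.18  0.21 -0.49  1.88  0.11  1.07 -2.26]
n 22 ang mean 3.06 r 4.2 22.1 range 2.82 3.14
n 48 ang mean 5.47 r 20.2 23.7 range 5.11 5.84
putter_head top [(0.78, [0.26, -0.379, 0.004]), (0.72, [0.601, 0.276, 0.01]), (0.7, [0.435, -0.424, -0.002])]
putter_head side [(0.73, [0.429, -0.426, 0.003]), (0.42, [0.47, -0.046, 0.065])]
weight_plastic top [(0.88, [0.465, 0.05, 0.065]), (0.67, [0.341, 0.186, -0.003])]
weight_plastic side [(0.54, [0.341, 0.188, -0.001])]
weight_aluminium top [(0.81, [0.612, 0.349, 0.01])]
weight_aluminium side [(0.72, [0.616, 0.349, 0.015]), (0.34, [0.551, 0.317, -0.002])]
weight_blue top [(0.57, [0.603, 0.277, 0.011])]
weight_blue side [(0.52, [0.598, 0.275, 0.012])]
weight_brass top [(0.65, [0.461, -0.049, 0.068]), (0.53, [0.548, 0.322, 0.0])]
weight_brass side [(0.69, [0.497, 0.372, 0.014]), (0.27, [0.613, 0.35, 0.012])]
pan top [(0.77, [0.468, 0.004, 0.066])]
pan side []
paint_jar top [(0.72, [0.709, -0.296, 0.0])]
paint_jar side [(0.87, [0.705, -0.302, -0.003])]
```

```bash
python3 -c "
from bench import *
print(close_job())"
```

```text
the job is handed in; nothing more can be done
None
```

I handed the job in: the putter head (about 415–420 g by the dial) is on the pan with the 50 g plastic weight beside it, and the needle reads about 3.1 rad, inside the green band. The other three weights and the jar are where they started. I checked that the head was flat only by its measured height, not by eye.

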